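# Hang the denture basket to drip and hold the bayonet lid at half-turn

### The arm

A 6-joint arm with a two-finger parallel gripper is mounted at the origin on the work surface. World frame = base frame: x ahead of the robot, y to its left, z up, the work surface at z = 0. Lengths are in m, angles in rad, forces in N, time in s.
With the tool pointing down it reaches from about 0.25 to 0.775 m from the base axis. Payload 4 kg.
Tool frame: the origin (TCP) lies midway between the tips of the shut fingers; the grasp point (between the pads) lies 19 mm behind it; z points along the fingers, x is the direction in which the jaws open and shut, and the axes are right-handed (so a half turn about z gives the same grasp; the last joint's range is limited). The gripper opens to 94 mm and grips with 3 to 60 N. Pads are 16 mm wide; open, the fingers measure 119 mm over their backs; the gripper's body (75 mm by 177 mm) begins 78 mm behind the grasp point.
Start: joints at [-1.346, 0.087, 1.371, -0, 1.684, -0.103], TCP at [0.177, -0.521, 0.206] pointing down, gripper open.
Joint ranges: [-3.1, 3.1], [-0.76, 2.03], [0.27, 2.55], [-1.08, 4.22], [0.17, 2.65], [-2.57, 2.57]. Speed limits (rad/s): [2.79, 2.79, 3.14, 3.14, 3.14, 3.14].

### API

Orientations are given as [roll, pitch, yaw] about the fixed x, y, z axes, in that order (R = Rz(yaw) Ry(pitch) Rx(roll)).
In Python, from bench import * gives the robot as it stands.
- The arm moves only by the tool send_rows, never from a script. Its argument "rows" is one flat list of numbers, 7 for each row, row after row: the shift along the world's x, y, z in mm, then the turn, a rotation vector about the world's x, y, z in degrees, then the opening, from 0 (shut) to 1 (fully open). A call has exactly 8 rows; each row shifts and turns the commanded pose from where the row before left it; what a row does not reach is not made up. A row lasts 1/8 s, in which the tool goes at most 62.5 mm and 10.7 degrees, less where a joint would pass 70% of its speed; a pose out of reach is approached as far as the arm can. A call is refused whole if a number of a shift passes 62.5 or a number of a turn 10.7, either way. A call with a gripper value outside its range is refused whole. The fingers move at their own pace and stop on an object; the grip force is fixed at half the most. Time passes only in rows, so rows that do not move let the fingers close, or fill a call up. It gives the time, the measured TCP pose, the force and the opening at its end, in the units of the state.
- get_obs(): the state, without advancing time (a new reading comes with each control period).
- snapshot(name): name is "scene" or "top" or "wrist"; returns a dict with "color" (400x640x3 uint8, red, green, blue), "intrinsics" (3x3 intrinsics, pixels), "rvec" (rotation vector, rad) and "tvec" (3), from world to camera coordinates, as OpenCV has them; the wrist camera has in their place "T_tool_cam" (4x4, takes a point from camera to tool coordinates, whose origin is the TCP and whose axes are the tool frame's). Camera axes: x right, y down, z forward; pixel columns grow to the right and rows downward; lengths in m; the calibration is good to about 2 mm. The wrist camera is an equidistant fisheye: a pixel r from the principal point sees the ray r / f radians off the axis. A picture is of the moment at which its call begins: read the wrist's pose just before it. There is no depth.
- close_job(): hands the job in, once; it reports no verdict.
The state is a dict: "time": time; "joint_positions": joint angles; "qvel": joint speeds; "joint_torque": joint torques, N m; "tool_pos": TCP position; "ee_rot": TCP orientation; "wrist_force": force on the tool from outside, world axes, zero at the start; "wrist_torque": the same for the moment, N m; "width": finger opening in m.
Only numpy, scipy, OpenCV 4.12 (cv2) and the standard library are available. Lean on these libraries where they do the work, as an engineer would, in place of code of your own. Each camera call takes 0.05 s, during which the arm holds its last target.

### The job

Lift the rinsing basket out of the denture cup and hang it by its loop on the hook on the clamp-on shelf, so that it can drip. Then put the bayonet lid on the cup, its lugs down through the two gaps in the collar and its disc flat on the collar, and turn it clockwise (seen from above) until its grip bar lines up with the two black half-turn ribs, which is the airing position; do not go on to where the lock clicks. Finish while still gripping the lid by its bar in that position, and leave the mug, jar, comb and tongue scraper where they are.

Things in the scene. Friction and masses are not known exactly. Their poses are not given: they have to be found in the camera images.
- cup_mouth (a point): Centre of the top face of the denture cup's white collar; z up. Collar 5 mm thick, 96 mm across, round mouth 70 mm across. Two opposite gaps 20 mm wide are cut through it at this frame's +x and -x: the lid's lugs go down there, then turn clockwise (seen from above) under the collar; a stop blocks the other way.
- cup_rib (a point): One of the two opposite black half-turn ribs (6.5 mm long, pointing to the centre) on the collar's edge, 45 mm from the centre, 36 degrees (0.63 rad) clockwise from a gap. Two pairs of small black dots, 78 degrees from the gaps, mark the locked position. A sprung catch is felt from about 47 degrees and clicks at about 60.
- cup: The clear denture cup, 90 mm across, 75 mm high with collar, floor 5 mm thick, stuck to the shelf by suction so that it does not move. Origin at the centre of its underside, axes as cup_mouth.
- basket_c (a point): Centre, half-way up, of the white rinsing basket, 109 mm high, about 60 g, which starts standing in the cup on its floor. z up; 54.5 mm above its underside. On top is an upright grip tab: 22 mm along y, 8 mm along x, 24 mm high, its top 54.5 mm and its foot 30.5 mm above this point. Gripped across its 22 mm (along y) it leaves the loop free for the hook.
- basket: The same basket; origin at the centre of its underside, same axes. Round tub 58 mm across, 40 mm high; above it a loop of 5 mm round bar in the yz plane, 52 mm wide along y, its level top bar's underside 80 mm above this origin: a free opening 47 mm wide, 40 mm high, seen along x. The grip tab stands on the middle of the top bar.
- hook_seat (a point): Seat of the steel hook fixed on the shelf: top of its level wire (6 mm thick) where the loop's top bar rests. The wire runs along this frame's x: upright post (10 mm thick, top 2 mm above this point) 55 mm away at +x; upturned tip 20 mm away at -x, its top 14 mm above this point. Open end to -x, z up. From 8 mm on the -x side to 18 mm on the +x side is good.
- hook: The same hook; origin on the shelf plate, 113 mm under the seat, same axes. It does not move.
- lid_c (a point): Centre, half-way up, of the white bayonet lid, 48 mm high, about 70 g, starts upright on the shelf; 24 mm above its underside, z up. Grip bar on top along x: 60 mm long, 14 mm thick (y), from 2 mm below to 24 mm above this point. Disc 80 mm across, 5 mm thick, under the bar. With the disc flat on the collar this point is 7 mm above cup_mouth. A half turn gives the same lid.
- lid: The same lid; origin at the centre of its underside, same axes. Plug 66 mm across (tapered to 56 mm at its foot), 17 mm high, below the disc. Two lugs 12 mm wide stick out of the plug at +x and -x under the ends of the bar, to 38.5 mm from the axis, 5 to 10 mm above this origin. Once home it has 2 mm of vertical play under the collar.
- shelf: Aluminium shelf clamped to the basin's near edge, does not move; plate 220 mm (x) by 660 mm (y), 6 mm thick, origin at the centre of its top face, 64 mm above the counter.
- mug: Bystander: white ceramic tooth mug, 72 mm across, 85 mm high, handle at its +y; stands on one end of the shelf; origin at the centre of its underside.
- jar: Bystander: tiny glass tablet jar, 40 mm across, 50 mm high, capped; on the other end of the shelf; origin at the centre of its underside.
- comb: Bystander: green comb, 170 by 34 mm, 5 mm thick, flat on the counter in front of the shelf; origin in its middle on the underside.
- scraper: Bystander: U-shaped steel tongue scraper, 146 by 64 mm, 8 mm thick, flat on the counter in front of the shelf; origin in its middle on the underside.
Not all that is in view belongs to the job. What is shaped like the basket but purple is not meant.

How it is judged:
By the outcome, as a careful person would: the job done as asked, in the order asked, and still so for the second after the job is handed in, while the arm keeps its last pose, push and grip.
It also fails if it takes over 58 s, if anything falls off the work surface, if the arm or the gripper's body presses on something with over 40 N, if the wrist force passes 120 N, or if a joint passes its speed limit or range.

## Working session

There is one attempt and no reset: what is moved stays moved. The work goes in short steps, Python scripts to look and compute and a tool call to move; the robot and the scene stay as the last step left them, time stands still between calls to the robot, and variables do not carry over. Pictures are saved under pics/ and viewed, and the job is handed in when it is done.

Besides the shell and the picture viewer there is one more tool, called after ">>>" as a command line: name --argument value ..., lists and objects as JSON in quotes. send_rows: Moves the arm, as the interface text tells. Its arguments: {"type":"object","properties":{"rows":{"type":"array","items":{"type":"number"}}},"required":["rows"]}

```bash
ls; mkdir -p pics; python3 - <<'E'
from bench import *
import cv2
o=get_obs();print(o)
for n in ("scene","top","wrist"):
    s=snapshot(n);cv2.imwrite(f"pics/{n}0.png",s["color"][:,:,::-1]);print(n,{k:v for k,v in s.items() if k!="color"})
E
```

```text
pics
{'time': 0.0, 'joint_positions': array([-1.34610033e+00,  8.79133761e-02,  1.37220740e+00,  1.79805781e-07,
        1.68356037e+00, -1.03081603e-01]), 'qvel': array([ 0.00059849,  0.00080638,  0.00085259, -0.00079413,  0.00108453,
       -0.00069829]), 'joint_torque': array([-2.06141907e-03, -3.40191865e+01, -3.02425039e+01,  7.15989084e-02,
        3.30542272e-02, -1.64097787e-04]), 'tool_pos': array([ 0.17695503, -0.52020394,  0.20435067]), 'ee_rot': array([-3.14137757e+00,  2.07739481e-03, -1.24301848e+00]), 'wrist_force': array([-0.45597983,  0.06063531,  0.40951375]), 'wrist_torque': array([ 0.02092576, -0.0107775 ,  0.02790186]), 'width': 0.09361035103896216}
scene {'intrinsics': array([[396.43552591,   0.        , 322.84237081],
       [  0.        , 396.43552591, 193.40780305],
       [  0.        ,   0.        ,   1.        ]]), 'rvec': array([ 1.93827122,  1.21169296, -0.63040873]), 'tvec': array([-0.19379088, -0.14685917,  1.37057485])}
top {'intrinsics': array([[443.72675637,   0.        , 317.03394448],
       [  0.        , 443.72675637, 199.64916724],
       [  0.        ,   0.        ,   1.        ]]), 'rvec': array([ 2.14234208, -2.08424349,  0.17552187]), 'tvec': array([-0.00809362,  0.49345489,  1.03185718])}
wrist {'intrinsics': array([[309.70691629,   0.        , 315.86249063],
       [  0.        , 309.70691629, 200.38375871],
       [  0.        ,   0.        ,   1.        ]]), 'T_tool_cam': array([[ 9.99999907e-01,  3.74679072e-04,  2.11937880e-04,
        -9.73867492e-04],
       [-4.19234602e-04,  9.59426969e-01,  2.81956939e-01,
        -8.30375705e-02],
       [-9.76955534e-05, -2.81957002e-01,  9.59427037e-01,
        -1.78573808e-01],
       [ 0.00000000e+00,  0.00000000e+00,  0.00000000e+00,
         1.00000000e+00]])}
```

View pics/scene0.png

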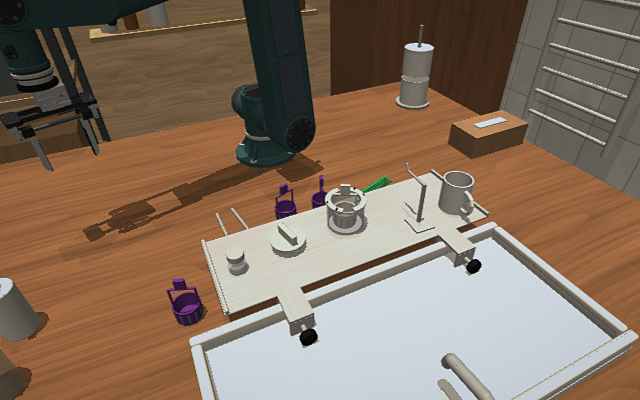

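View pics/top0.png

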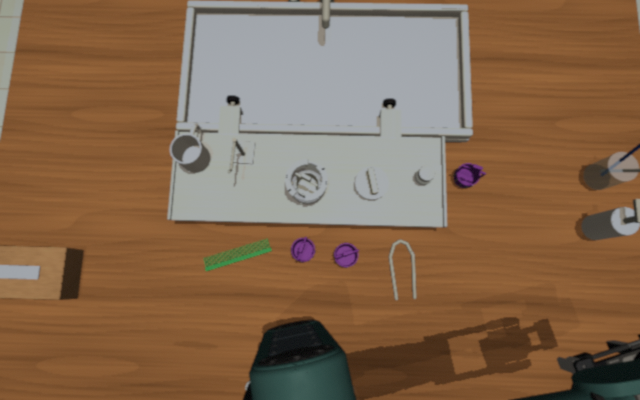

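View pics/wrist0.png

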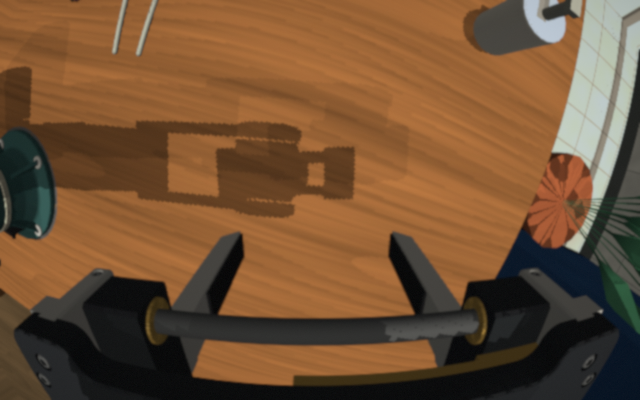

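```bash
cat > h.py <<'E'
import numpy as np, cv2
from scipy.spatial.transform import Rotation as R
def toolT(o):
    T=np.eye(4);T[:3,:3]=R.from_euler('xyz',o['ee_rot']).as_matrix();T[:3,3]=o['tool_pos'];return T
class Cam:
    def __init__(s,snap,obs=None):
        s.K=snap['intrinsics']
        if 'rvec' in snap:
            Rm=cv2.Rodrigues(snap['rvec'])[0];s.R=Rm;s.t=np.array(snap['tvec']).ravel();s.fe=False
        else:
            T=np.linalg.inv(toolT(obs)@snap['T_tool_cam']);s.R=T[:3,:3];s.t=T[:3,3];s.fe=True
        s.c=-s.R.T@s.t
    def ray(s,u,v):
        x=(u-s.K[0,2])/s.K[0,0];y=(v-s.K[1,2])/s.K[1,1]
        if s.fe:
            r=np.hypot(x,y);k=np.sin(r)/r if r>1e-9 else 1;d=np.array([x*k,y*k,np.cos(r)])
        else: d=np.array([x,y,1.]);d/=np.linalg.norm(d)
        return s.R.T@d
    def at_z(s,u,v,z):
        d=s.ray(u,v);return s.c+d*(z-s.c[2])/d[2]
    def proj(s,p):
        q=(s.R@np.atleast_2d(p).T).T+s.t
        if s.fe:
            r=np.hypot(q[:,0],q[:,1]);th=np.arctan2(r,q[:,2]);k=th/np.maximum(r,1e-9);xy=q[:,:2]*k[:,None]
        else: xy=q[:,:2]/q[:,2:]
        return xy*[s.K[0,0],s.K[1,1]]+s.K[:2,2]
def tri(obs):
    A=np.zeros((3,3));b=np.zeros(3)
    for cam,u,v in obs:
        d=cam.ray(u,v);P=np.eye(3)-np.outer(d,d);A+=P;b+=P@cam.c
    p=np.linalg.solve(A,b)
    return p,[np.linalg.norm((np.eye(3)-np.outer(c.ray(u,v),c.ray(u,v)))@(p-c.c))*1000 for c,u,v in obs]
import pickle
def save(name,snap,obs):pickle.dump((snap,obs),open(f'pics/{name}.pkl','wb'))
def load(name):
    s,o=pickle.load(open(f'pics/{name}.pkl','rb'));return Cam(s,o),s['color']
def crop(name,x,y,w,h,k):
    c,im=load(name);p=cv2.resize(im[y:y+h,x:x+w,::-1],None,fx=k,fy=k,interpolation=cv2.INTER_CUBIC)
    for i in range(x-x%10+10,x+w,10):
        cv2.line(p,((i-x)*k,0),((i-x)*k,4 if i%50 else 10),(0,0,255),1)
        if i%20==0: cv2.putText(p,str(i),((i-x)*k-10,14),0,.35,(0,0,255))
    for j in range(y-y%10+10,y+h,10):
        cv2.line(p,(0,(j-y)*k),(4,(j-y)*k),(0,0,255),1)
        if j%20==0: cv2.putText(p,str(j),(6,(j-y)*k+4),0,.35,(0,0,255))
    return p
def take(name,cam):
    from bench import get_obs,snapshot
    o=get_obs();s=snapshot(cam);save(name,s,o);return Cam(s,o)
E
python3 - <<'E'
from h import *
take('scene0','scene');take('top0','top')
cv2.imwrite('pics/c1.png',crop('top0',160,110,300,130,2)) if 0 else None
cv2.imwrite('pics/c_top.png',crop('top0',220,125,180,95,4))
cv2.imwrite('pics/c_scene.png',crop('scene0',260,150,190,120,4))
c,_=load('top0')
for n,u,v,z in [('cup',306,184,.139),('lid',369,183,.1),('hook',236,160,.177),('shelfL',170,220,.064),('shelfR',446,225,.064),('mug',186,150,.149),('jar',424,175,.11)]: print(n,c.at_z(u,v,z).round(4))
print(c.c,load('scene0')[0].c)
E
```

```text
cup [0.5109 0.0289 0.139 ]
lid [ 0.5257 -0.1151  0.1   ]
hook [0.552 0.181 0.177]
shelfL [0.4318 0.354  0.064 ]
shelfR [ 0.4373 -0.2998  0.064 ]
mug [0.5804 0.3017 0.149 ]
jar [ 0.5454 -0.2401  0.11  ]
[ 0.29321879 -0.02039584  1.10539551] [ 1.16088934 -0.32501349  0.69591674]
```

View pics/c_top.png

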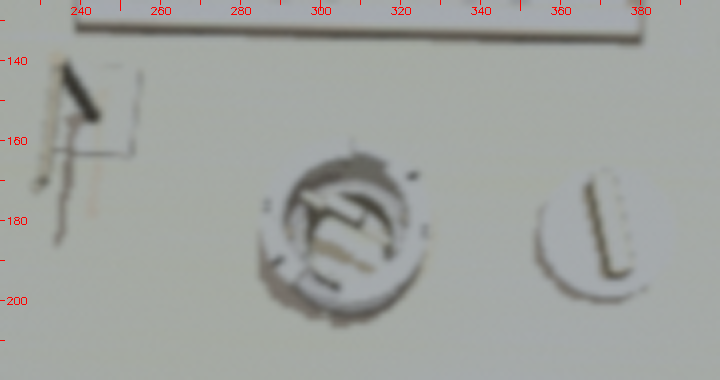

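View pics/c_scene.png

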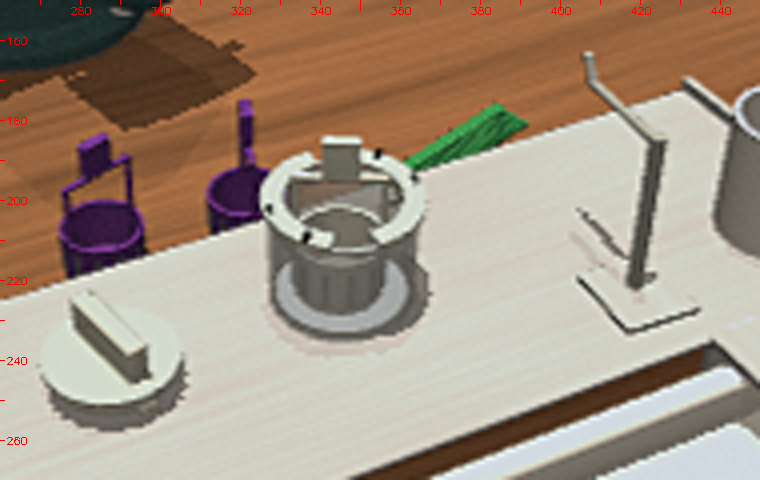

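>>> send_rows --rows '[13,26,5,0,0,8.5,0.7,13,26,5,0,0,8.5,0.7,13,26,5,0,0,8.5,0.7,13,26,5,0,0,8.5,0.7,13,26,5,0,0,8.5,0.7,13,26,5,0,0,8.5,0.7,13,26,5,0,0,8.5,0.7,13,26,5,0,0,8.5,0.7]'

```text
time: 1.25
tool_pos: [0.2814, -0.3118, 0.2456]
ee_rot: [3.142, -0.0, -0.051]
wrist_force: [-0.1, 0.3, 0.1]
width: 0.066
```

>>> send_rows --rows '[13,26,5,0,0,8.5,0.7,13,26,5,0,0,8.5,0.7,13,26,5,0,0,8.5,0.7,13,26,5,0,0,8.5,0.7,13,26,5,0,0,8.5,0.7,13,26,5,0,0,8.5,0.7,13,26,5,0,0,8.5,0.7,0,0,0,0,0,0,0.7]'

```text
time: 2.25
tool_pos: [0.3725, -0.1297, 0.2809]
ee_rot: [3.141, -0.0, 0.985]
wrist_force: [-0.3, -0.7, -0.5]
width: 0.0661
```

```bash
python3 - <<'E'
from h import *
c=take('w1','wrist')
_,im=load('w1');cv2.imwrite('pics/w1.png',im[:,:,::-1])
E
```

```text
(no output)
```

View pics/w1.png

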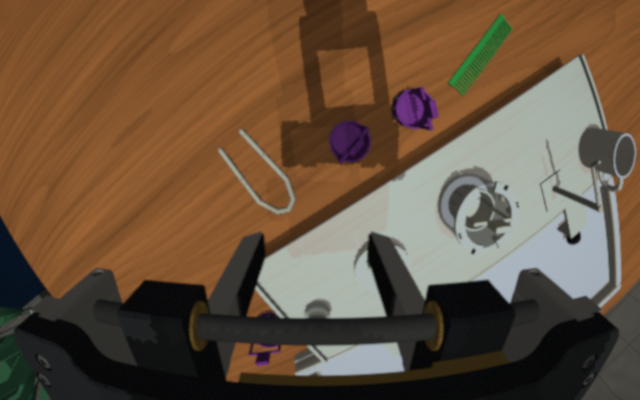

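>>> send_rows --rows '[22,27,0,0,0,0,0.5,22,27,0,0,0,0,0.5,22,27,0,0,0,0,0.5,22,27,0,0,0,0,0.5,22,27,0,0,0,0,0.5,22,27,0,0,0,0,0.5,0,0,0,0,0,0,0.5,0,0,0,0,0,0,0.5]'

```text
time: 3.3
tool_pos: [0.5037, 0.03, 0.2802]
ee_rot: [-3.141, 0.001, 0.98]
wrist_force: [-1.9, 0.6, 0.5]
width: 0.0469
```

```bash
python3 - <<'E'
from h import *
c=take('w2','wrist')
_,im=load('w2');cv2.imwrite('pics/w2.png',im[:,:,::-1])
E
```

```text
(no output)
```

View pics/w2.png

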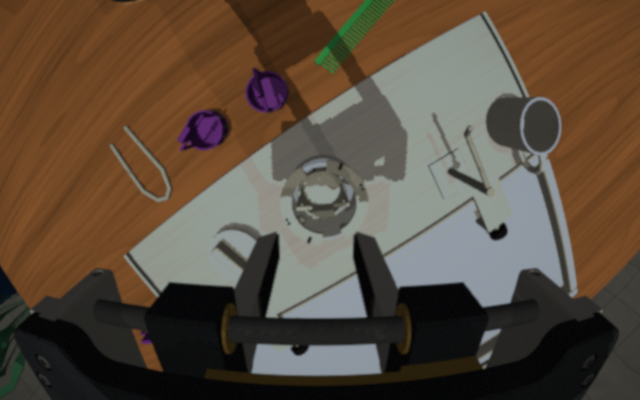

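>>> send_rows --rows '[8,18,-3,0,0,0,0.5,8,18,-3,0,0,0,0.5,8,18,-3,0,0,0,0.5,8,18,-3,0,0,0,0.5,8,18,-3,0,0,0,0.5,0,0,0,0,0,0,0.5,0,0,0,0,0,0,0.5,0,0,0,0,0,0,0.5]'

```text
time: 4.35
tool_pos: [0.544, 0.1208, 0.2659]
ee_rot: [3.141, -0.0, 0.982]
wrist_force: [-0.2, 0.4, 0.4]
width: 0.0473
```

```bash
python3 - <<'E'
from h import *
c=take('w3','wrist')
_,im=load('w3');cv2.imwrite('pics/w3.png',im[:,:,::-1])
cv2.imwrite('pics/w2c.png',crop('w2',270,140,110,120,5))
cv2.imwrite('pics/w2h.png',crop('w2',420,90,130,130,5))
E
```

```text
(no output)
```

View pics/w3.png

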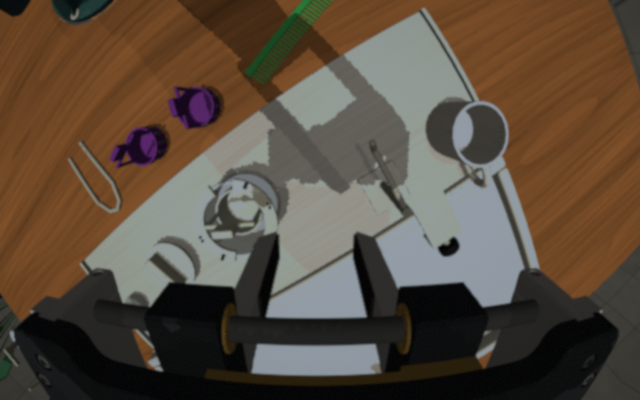

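View pics/w2c.png

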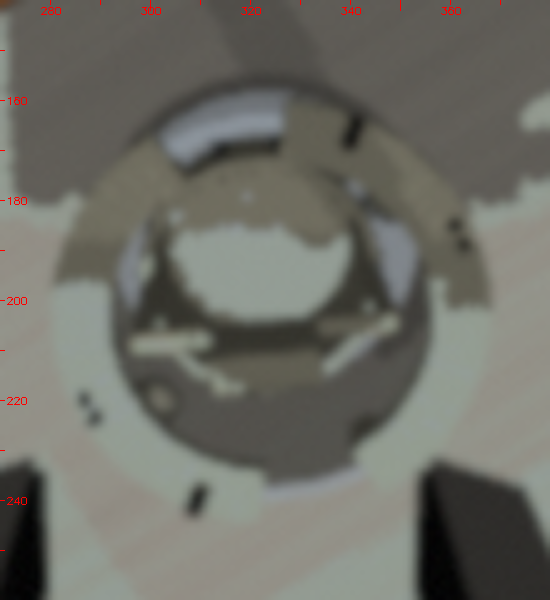

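View pics/w2h.png

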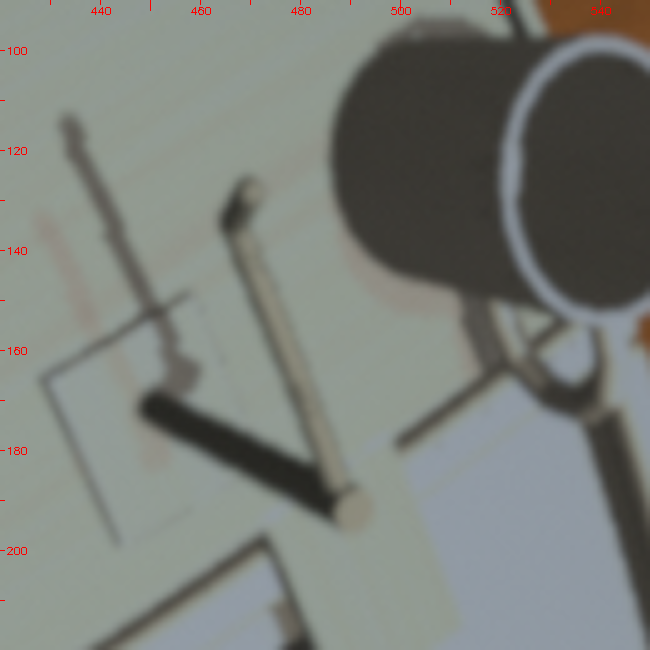

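```bash
python3 - <<'E'
from h import *
cv2.imwrite('pics/w3c.png',crop('w3',190,160,110,110,5))
cv2.imwrite('pics/w3h.png',crop('w3',350,120,120,120,5))
E
```

```text
(no output)
```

View pics/w3c.png

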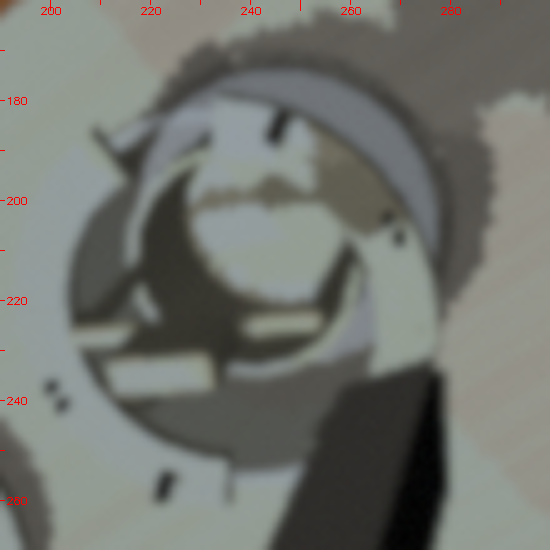

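View pics/w3h.png

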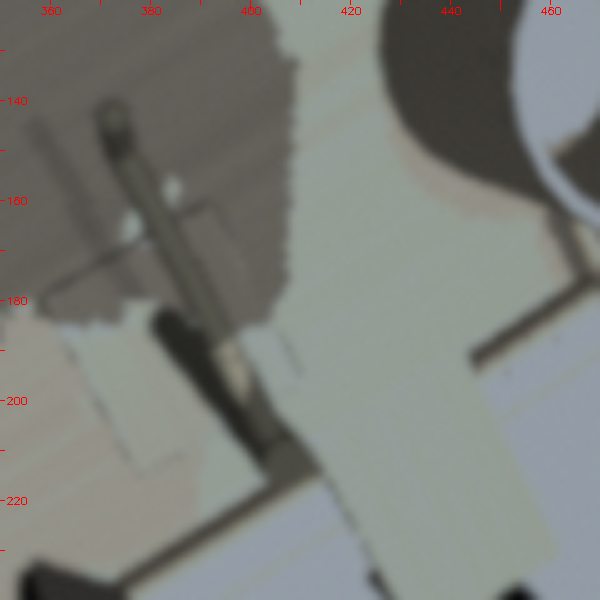

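```bash
cat > m1.py <<'E'
from h import *
w2=load('w2')[0];w3=load('w3')[0];sc=load('scene0')[0];tp=load('top0')[0]
def show(n,l):
    p,r=tri(l);print(n,(p*1000).round(1),np.round(r,1));return p
a=show('ribA',[(w2,340.5,166),(w3,246,185),(sc,336,209.5)])
b=show('ribB',[(w2,309.5,239.5),(w3,223,257),(sc,354.3,188.8)])
a2=show('ribA',[(w2,340.5,166),(w3,246,185)])
b2=show('ribB',[(w2,309.5,239.5),(w3,223,257)])
b3=show('ribB',[(w2,309.5,239.5),(w3,223,257),(sc,354.3,188.8),(tp,323.3,169)])
d1=show('dotA',[(w2,362,187),(w3,268.7,205.3)])
d2=show('dotB',[(w2,288,222),(w3,201.7,239.2)])
print('ctr',(a+b)/2,(d1+d2)/2, np.linalg.norm(a-b),'rib ang',np.degrees(np.arctan2(*(b-a)[1::-1])),'dot ang',np.degrees(np.arctan2(*(d2-d1)[1::-1])))
t=show('hooktip',[(w2,470.5,127.5),(w3,373,141),(sc,406.7,163.5)])
t=show('hooktip2',[(w2,470.5,127.5),(sc,406.7,163.5)])
p=show('posttop',[(w2,490.5,191.5),(sc,424,184.5)])
q=show('posttop3',[(w2,490.5,191.5),(w3,409,213)])
print(np.degrees(np.arctan2(*(p-t)[1::-1])),np.linalg.norm((p-t)[:2]))
e=show('bend',[(w2,466.5,134),(w3,374,149)])
show('tabz',[(w3,222.5,235.5)]+[(sc,345.3,185.3)])
E
python3 m1.py
```

```text
ribA [497.9  44.7  83.1] [22.5  4.7 26.9]
ribB [539.2  18.9 183.3] [15.8  2.1 17.5]
ribA [496.8  66.9 138.6] [0. 0.]
ribB [547.4  -6.7 139.9] [0.1 0.1]
ribB [539.5  10.4 179.2] [ 9.   4.7 25.  20. ]
dotA [527.9  74.1 140. ] [0.4 0.4]
dotB [517.2 -15.  138.4] [0.1 0.1]
ctr [0.51853522 0.03180493 0.13320588] [0.52253947 0.02954487 0.13917838] 0.11138075043648075 rib ang -32.0268651195231 dot ang -96.88249313154772
hooktip [522.  193.  187.9] [1.3 1.3 2.2]
hooktip2 [522.2 191.9 188.5] [1.6 1.6]
posttop [597.7 187.5 176.6] [1.8 1.8]
posttop3 [601.2 190.4 173.5] [0.6 0.6]
-3.361375893301838 0.07557699982790621
bend [531.2 192.7 173.5] [0. 0.]
tabz [520.2  27.5 175.2] [1. 1.]
```

```bash
cat > m2.py <<'E'
from m1 import *
from scipy.optimize import least_squares
import sys
def fit(pts,obs,x0,zfix=None):
    # pts: dict name->local xyz; obs: (cam,name,u,v)
    def res(x):
        c,s=np.cos(x[3]),np.sin(x[3]);Rz=np.array([[c,-s,0],[s,c,0],[0,0,1]])
        return np.concatenate([(cam.proj(Rz@np.array(pts[n])+x[:3])[0]-[u,v])*(1 if cam.fe else .7) for cam,n,u,v in obs])
    r=least_squares(res,x0,loss='soft_l1');print((r.x[:3]*1000).round(1),np.degrees(r.x[3]).round(2));print(r.fun.reshape(-1,2).round(1).tolist());return r.x
def pol(r,a,z=0):a=np.radians(a);return (r*np.cos(a),r*np.sin(a),z)
print('CUP')
P={'B':pol(.045,-36),'A':pol(.045,144),'dB':pol(.045,-78),'dA':pol(.045,102)}
O=[(w2,'A',340.5,166),(w2,'B',309.5,239.5),(w3,'A',246,185),(w3,'B',223,257),(w2,'dA',362,187),(w2,'dB',288,222),(w3,'dA',268.7,205.3),(w3,'dB',201.7,239.2),(sc,'B',336,209.5),(sc,'A',354.3,188.8),(tp,'B',323.3,169),(tp,'A',290,190.5)]
cup=fit(P,O,[.52,.03,.139,-.33]);fit(P,O[:8],[.52,.03,.139,-.33])
print('HOOK')
P={'tip':(-.020,0,.014),'post':(.055,0,.002),'bend':(-.02,0,0)}
O=[(w2,'tip',470.5,127.5),(w3,'tip',373,141),(sc,'tip',406.7,163.5),(w2,'post',490.5,191.5),(sc,'post',424,184.5),(w3,'post',409,213)]
hook=fit(P,O,[.542,.191,.177,-.04])
print('TAB')
P={'1':(-.004,.011,0),'2':(-.004,-.011,0),'3':(.004,-.011,0),'4':(.004,.011,0)}
c=[w3.at_z(u,v,.177) for u,v in [(211,233),(232,231),(233,238),(213,240)]]
print(np.round(c,4))
E
python3 m2.py
python3 - <<'E'
from h import *
cv2.imwrite('pics/sc_b.png',crop('scene0',315,170,70,60,10))
E
```

```text
ribA [497.9  44.7  83.1] [22.5  4.7 26.9]
ribB [539.2  18.9 183.3] [15.8  2.1 17.5]
ribA [496.8  66.9 138.6] [0. 0.]
ribB [547.4  -6.7 139.9] [0.1 0.1]
ribB [539.5  10.4 179.2] [ 9.   4.7 25.  20. ]
dotA [527.9  74.1 140. ] [0.4 0.4]
dotB [517.2 -15.  138.4] [0.1 0.1]
ctr [0.51853522 0.03180493 0.13320588] [0.52253947 0.02954487 0.13917838] 0.11138075043648075 rib ang -32.0268651195231 dot ang -96.88249313154772
hooktip [522.  193.  187.9] [1.3 1.3 2.2]
hooktip2 [522.2 191.9 188.5] [1.6 1.6]
posttop [597.7 187.5 176.6] [1.8 1.8]
posttop3 [601.2 190.4 173.5] [0.6 0.6]
-3.361375893301838 0.07557699982790621
bend [531.2 192.7 173.5] [0. 0.]
tabz [520.2  27.5 175.2] [1. 1.]
CUP
[522.5  29.4 138. ] -19.3
[[-0.4, 0.3], [-0.2, 0.3], [-0.2, 0.2], [0.2, 0.0], [-0.2, -0.5], [-0.3, -0.3], [0.5, 0.1], [-0.2, -0.2], [1.0, 0.1], [0.6, -0.0], [-0.4, -0.5], [-0.7, -0.5]]
[522.5  29.7 138.6] -19.29
[[-0.1, 0.2], [-0.1, 0.3], [-0.2, 0.2], [0.3, 0.1], [0.0, -0.6], [-0.2, -0.3], [0.6, 0.1], [-0.2, -0.1]]
HOOK
[542.9 192.3 175.5] -3.27
[[0.4, 0.2], [0.1, 1.7], [1.0, -0.5], [0.0, -0.4], [1.0, -0.6], [-1.7, -1.3]]
TAB
[[0.5121 0.0209 0.177 ]
 [0.5221 0.0405 0.177 ]
 [0.5283 0.0367 0.177 ]
 [0.5189 0.0178 0.177 ]]
```

View pics/sc_b.png

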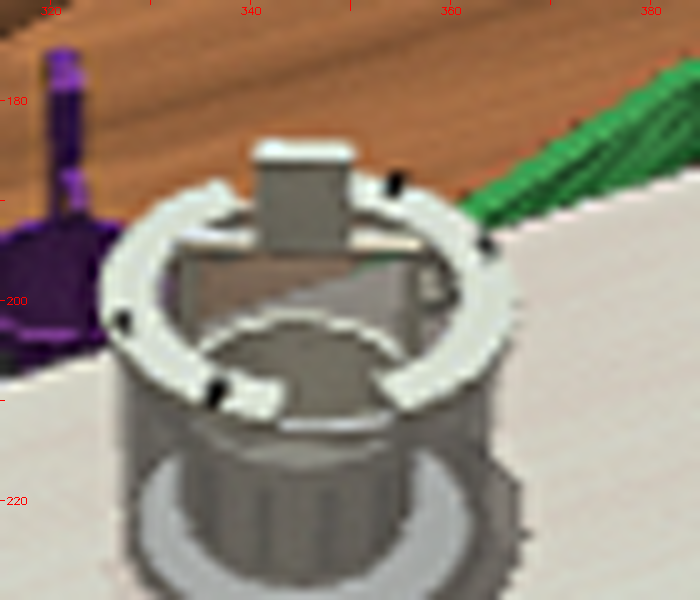

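>>> send_rows --rows '[-4,-15,-12,0,0,1.2,0.5,-4,-16,-12,0,0,1.2,0.5,-4,-15,-12,0,0,1.2,0.5,-4,-16,-12,0,0,1.2,0.5,-4,-15,-12,0,0,1.2,0.5,-4,-15,-12,0,0,1.0,0.5,0,0,0,0,0,0,0.5,0,0,0,0,0,0,0.5]'

```text
time: 5.4
tool_pos: [0.5204, 0.0293, 0.1943]
ee_rot: [3.141, -0.001, 1.104]
wrist_force: [0.2, 0.5, -0.1]
width: 0.0475
```

```bash
python3 - <<'E'
from h import *
from bench import *
c=take('w4','wrist')
print(get_obs()['tool_pos'],get_obs()['ee_rot'])
cv2.imwrite('pics/w4.png',crop('w4',220,130,200,150,4))
E
```

```text
[0.52051648 0.02954586 0.19440792] [ 3.14029742e+00 -1.00161312e-03  1.10434999e+00]
```

View pics/w4.png

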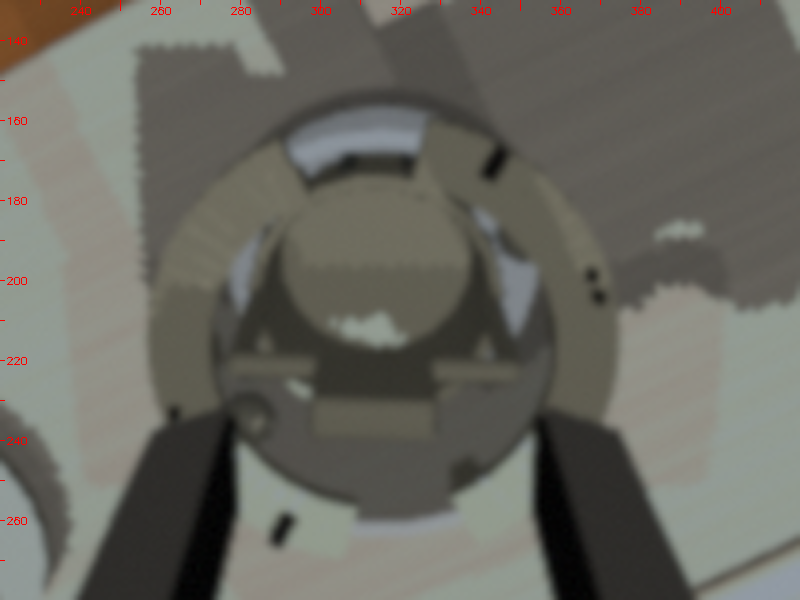

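```bash
python3 - <<'E' | tail -6
from m1 import *
w4=load('w4')[0]
p=show('tab',[(w4,313.5,234.7),(w3,222.5,235.5)])
show('tab',[(w4,313.5,234.7),(w3,222.5,235.5),(sc,345.3,185)])
print(w4.at_z(313.5,234.7,.177), [w4.at_z(u,v,.177) for u,v in((298.5,234.7),(328.5,234.7))])
E
```

```text
-3.361375893301838 0.07557699982790621
bend [531.2 192.7 173.5] [0. 0.]
tabz [520.2  27.5 175.2] [1. 1.]
tab [520.5  28.6 175.2] [0.4 0.4]
tab [520.   28.2 175.7] [0.8 0.9 1.5]
[0.51950003 0.0292013  0.177     ] [array([0.5148929 , 0.02000988, 0.177     ]), array([0.52413993, 0.0383691 , 0.177     ])]
```

>>> send_rows --rows '[0,-1,-13,0,0,0,0.5,0,0,-12,0,0,0,0.5,0,0,-12,0,0,0,0.5,0,0,0,0,0,0,0.5,0,0,0,0,0,0,0,0,0,0,0,0,0,0,0,0,0,0,0,0,0,0,0,0,0,0,0,0]'

```text
time: 6.45
tool_pos: [0.5201, 0.0282, 0.1567]
ee_rot: [3.141, -0.0, 1.104]
wrist_force: [-0.0, 0.1, 0.6]
width: 0.0218
```

>>> send_rows --rows '[0,0,20,0,0,0,0,0,0,34,0,0,0,0,0,0,34,0,0,0,0,-5,27,0,0,0,4.7,0,-5,35,0,0,0,4.7,0,-5,35,0,0,0,4.7,0,-5,35,0,0,0,4.7,0,-5,34,0,0,0,4.6,0]'

```text
time: 7.45
tool_pos: [0.4939, 0.1927, 0.2443]
ee_rot: [-3.14, 0.007, 1.513]
wrist_force: [-1.4, -5.2, 2.1]
width: 0.0221
```

```bash
python3 - <<'E'
from h import *
from bench import *
c=take('w5','wrist');take('sc5','scene');take('tp5','top')
print(get_obs()['tool_pos'],get_obs()['ee_rot'])
_,im=load('w5')
cv2.imwrite('pics/w5.png',im[:,:,::-1])
cv2.imwrite('pics/sc5.png',crop('sc5',320,90,190,150,4))
E
```

```text
[0.4938443  0.19591869 0.24411382] [-3.13890266e+00 -1.59821791e-03  1.51536446e+00]
```

View pics/w5.png

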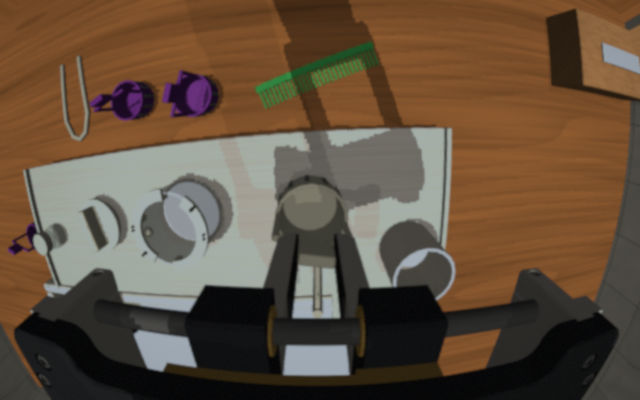

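View pics/sc5.png

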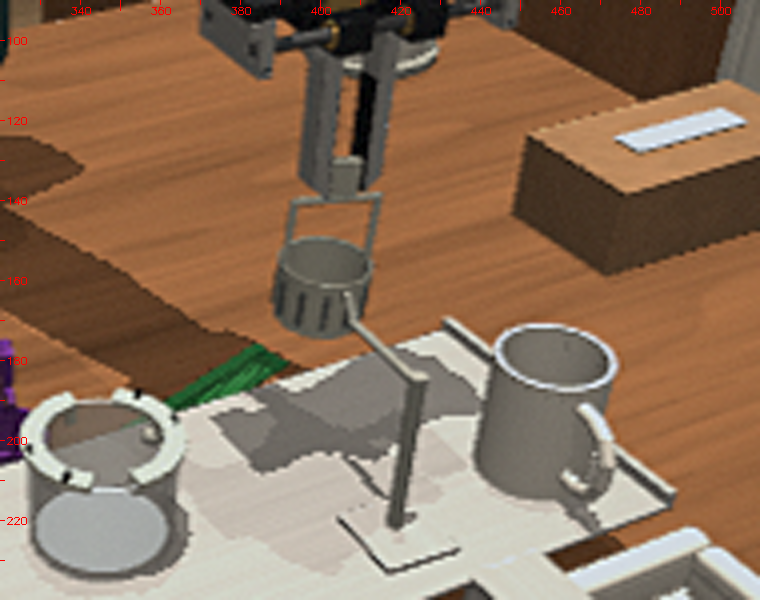

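>>> send_rows --rows '[0,0,-15,0,0,0,0,0,0,-20,0,0,0,0,8,0,0,0,0,0,0,13,-1,0,0,0,0,0,13,-1,0,0,0,0,0,12,-1,0,0,0,0,0,7,-1,0,0,0,0,0,0,0,0,0,0,0,0]'

```text
time: 8.6
tool_pos: [0.5486, 0.1902, 0.2093]
ee_rot: [-3.141, -0.0, 1.513]
wrist_force: [-0.7, -0.9, -1.2]
width: 0.0217
```

```bash
python3 - <<'E'
from h import *
from bench import *
take('sc6','scene');take('w6','wrist')
o=get_obs();print(o['tool_pos'],o['ee_rot'],o['wrist_force'])
cv2.imwrite('pics/sc6.png',crop('sc6',370,120,90,100,6))
cv2.imwrite('pics/w6.png',crop('w6',220,130,200,150,4))
E
```

```text
[0.54796324 0.19034031 0.20946324] [-3.14124993e+00 -6.49856334e-05  1.51298983e+00] [-0.17617288 -0.56840867 -1.0519186 ]
```

View pics/sc6.png

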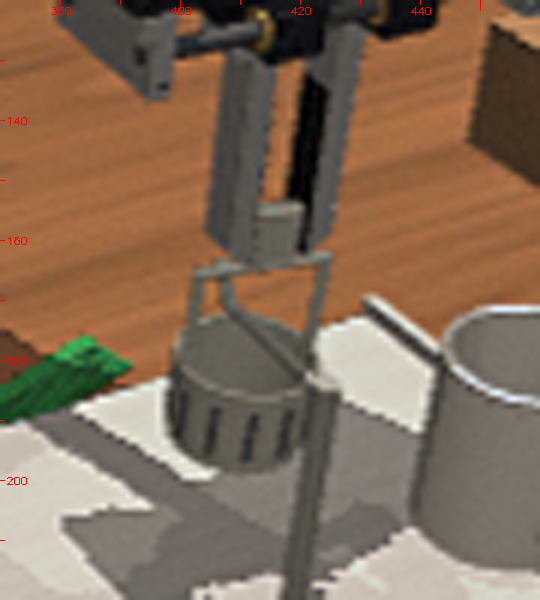

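View pics/w6.png

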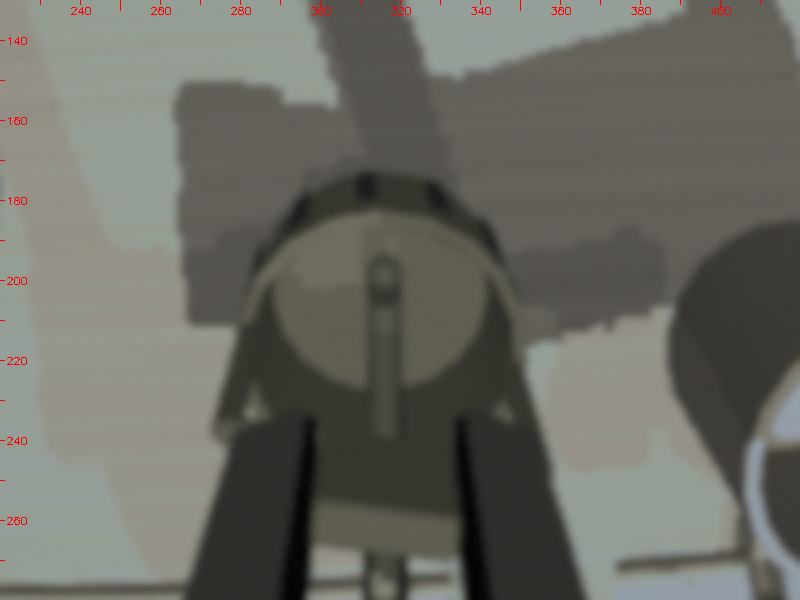

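>>> send_rows --rows '[0,0,-8,0,0,0,0,0,0,-8,0,0,0,0,0,0,-5,0,0,0,0,0,0,-1,0,0,0,0,0,0,-1,0,0,0,0,0,0,-1,0,0,0,0,0,0,0,0,0,0,0,0,0,0,0,0,0,0]'

```text
time: 9.7
tool_pos: [0.5482, 0.1903, 0.1857]
ee_rot: [3.141, -0.0, 1.513]
wrist_force: [0.0, -0.4, -1.0]
width: 0.0219
```

>>> send_rows --rows '[0,0,-1,0,0,0,0,0,0,0,0,0,0,0,0,0,-1,0,0,0,0,0,0,0,0,0,0,0,0,0,-1,0,0,0,0,0,0,0,0,0,0,0,0,0,0,0,0,0,0,0,0,0,0,0,0,0]'

```text
time: 10.7
tool_pos: [0.5485, 0.1903, 0.1846]
ee_rot: [3.139, -0.001, 1.513]
wrist_force: [-2.1, -0.2, 8.3]
width: 0.0214
```

```bash
python3 - <<'E'
from h import *
from bench import *
take('sc7','scene')
o=get_obs();print(o['tool_pos'],o['wrist_force'])
cv2.imwrite('pics/sc7.png',crop('sc7',370,120,90,100,6))
E
```

```text
[0.54846245 0.19035367 0.18451715] [-2.10220263  0.06769355  7.99099426]
```

View pics/sc7.png

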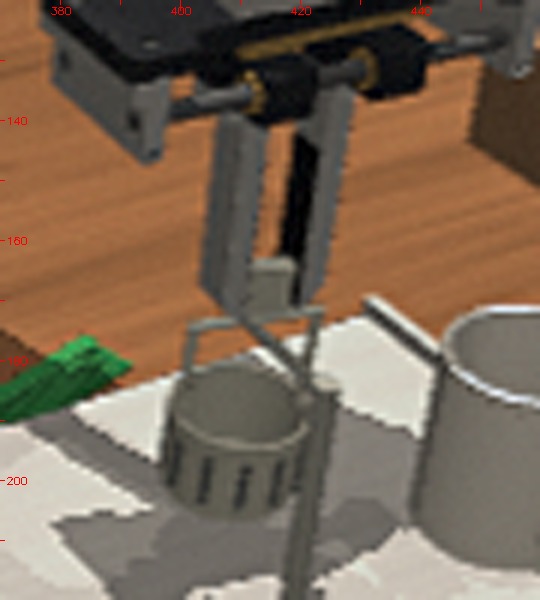

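>>> send_rows --rows '[0,0,1,0,0,0,0,0,0,1,0,0,0,0,0,0,0,0,0,0,0.45,0,0,0,0,0,0,0.45,0,0,0,0,0,0,0.45,0,0,5,0,0,0,0.45,0,0,25,0,0,0,0.45,0,0,30,0,0,0,0.45]'

```text
time: 11.75
tool_pos: [0.5477, 0.1902, 0.2446]
ee_rot: [-3.14, 0.0, 1.513]
wrist_force: [0.1, 0.8, 0.7]
width: 0.0421
```

```bash
python3 - <<'E'
from h import *
from bench import *
take('sc8','scene');take('w8','wrist')
o=get_obs();print(o['tool_pos'],o['wrist_force'],o['width'])
cv2.imwrite('pics/sc8.png',crop('sc8',370,120,90,100,6))
cv2.imwrite('pics/w8.png',load('w8')[1][:,:,::-1])
E
```

```text
[0.54977251 0.19071913 0.24906103] [ 0.40415634 -0.29489604  0.33708681] 0.042140712091497785
```

View pics/sc8.png

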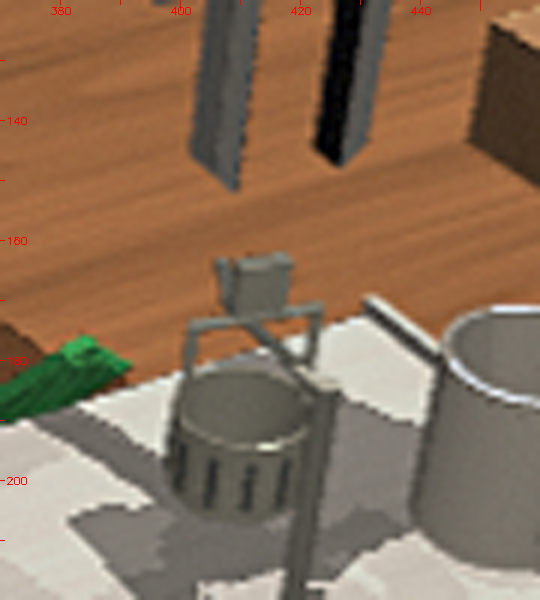

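View pics/w8.png

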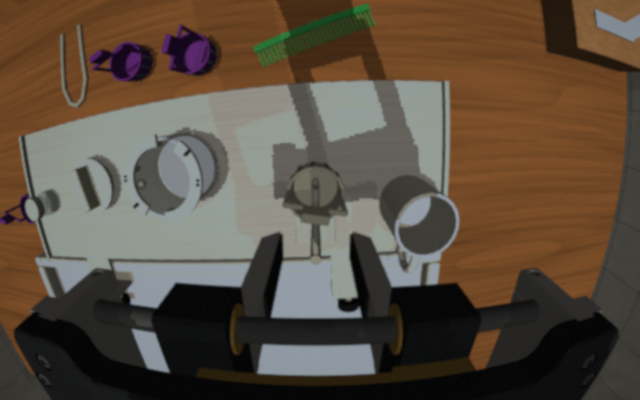

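>>> send_rows --rows '[-2,-30,0,0,0,2.5,0.5,-2,-42,0,0,0,2.5,0.5,-2,-42,0,0,0,3,0.5,-2,-42,0,0,0,3,0.5,-2,-42,0,0,0,3,0.5,-2,-42,0,0,0,3,0.5,-2,-42,0,0,0,3,0.5,0,0,0,0,0,0,0.5]'

```text
time: 12.85
tool_pos: [0.5334, -0.0941, 0.243]
ee_rot: [-3.14, -0.001, 1.857]
wrist_force: [0.0, 0.8, -0.3]
width: 0.0468
```

```bash
python3 - <<'E'
from h import *
from bench import *
take('w9','wrist')
o=get_obs();print(o['tool_pos'],o['ee_rot'],o['width'])
cv2.imwrite('pics/w9.png',load('w9')[1][:,:,::-1])
cv2.imwrite('pics/w3l.png',crop('w3',130,220,110,80,6))
E
```

```text
[ 0.53360829 -0.09251749  0.24320113] [-3.14019754e+00 -1.56311355e-03  1.85915250e+00] 0.04682218253710093
```

View pics/w9.png

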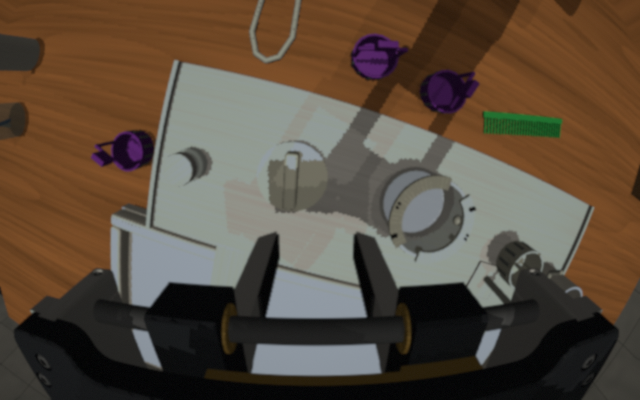

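```bash
python3 - <<'E'
from h import *
cv2.imwrite('pics/w9l.png',crop('w9',245,130,100,90,7))
w=load('w9')[0]
print(w.at_z(290.5,181,.112))
E
```

```text
[ 0.52914915 -0.12139607  0.112     ]
```

View pics/w9l.png

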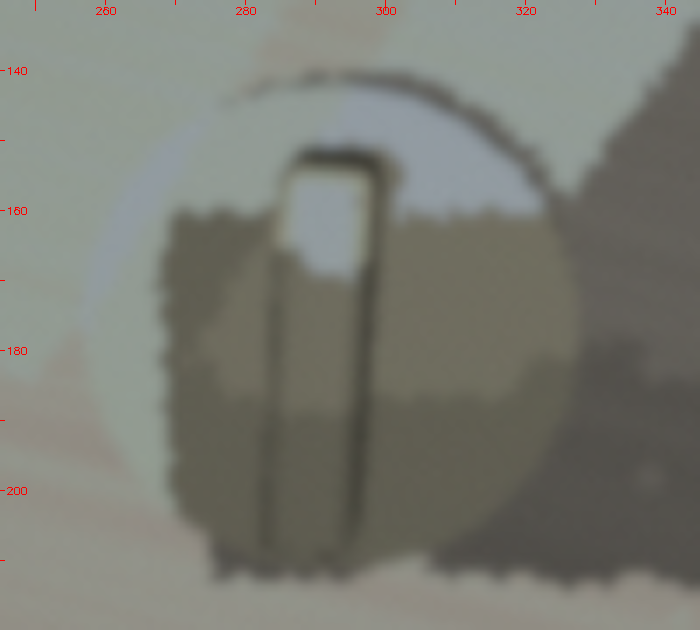

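>>> send_rows --rows '[-1,-7,-11,0,0,0,0.5,-1,-7,-11,0,0,0,0.5,-1,-7,-11,0,0,0,0.5,-1,-7,-11,0,0,0,0.5,0,0,0,0,0,0,0.5,0,0,0,0,0,0,0.5,0,0,0,0,0,0,0.5,0,0,0,0,0,0,0.5]'

```text
time: 13.9
tool_pos: [0.5303, -0.1197, 0.2011]
ee_rot: [3.141, 0.0, 1.862]
wrist_force: [0.3, 0.6, 0.7]
width: 0.047
```

```bash
python3 - <<'E'
from h import *
from bench import *
take('w10','wrist')
o=get_obs();print(o['tool_pos'],o['ee_rot'],o['width'])
cv2.imwrite('pics/w10l.png',crop('w10',250,140,130,120,6))
E
```

```text
[ 0.5303009  -0.11964871  0.20095337] [3.14086558e+00 3.35871167e-04 1.86218178e+00] 0.046998101259019556
```

View pics/w10l.png

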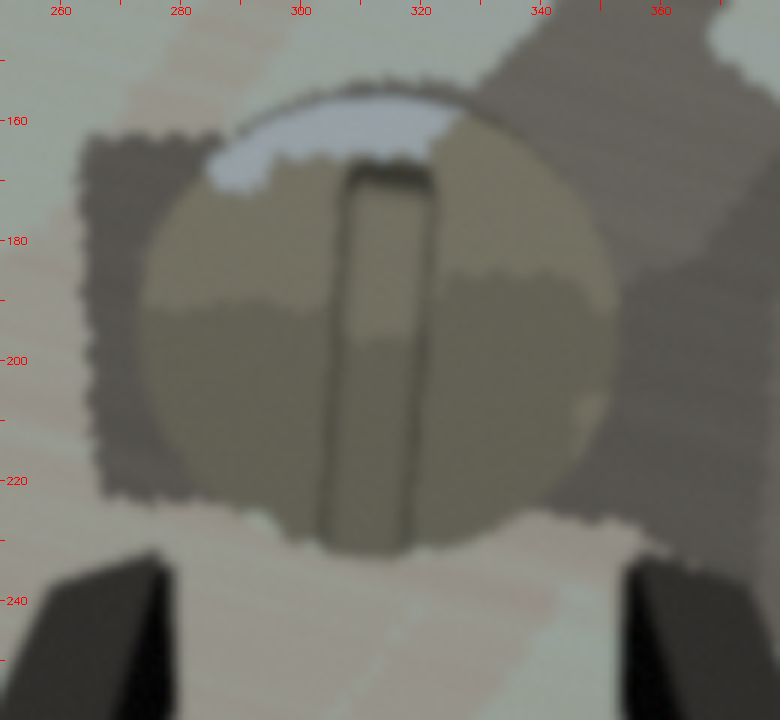

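```bash
python3 - <<'E'
from h import *
w9=load('w9')[0];w10=load('w10')[0]
A=[(286,153.5),(297.5,153.5),(283.5,208),(294,208)];B=[(307.5,171),(322,171.5),(304,231.5),(318,232)]
ps=[]
for a,b in zip(A,B):
    p,r=tri([(w9,*a),(w10,*b)]);ps.append(p);print((p*1000).round(1),np.round(r,1))
ps=np.array(ps);print('c',ps.mean(0))
for w,l in((w9,A),(w10,B)):
    q=np.array([w.at_z(u,v,.112) for u,v in l]);t=(q[0]+q[1])/2;b=(q[2]+q[3])/2
    print((q*1000).round(1).tolist(),(t+b)/2,np.linalg.norm(t-b),np.degrees(np.arctan2(*(t-b)[1::-1])))
# disc centre w10 at z .088
pts=np.array([(273,192),(353.5,192),(313,155),(278,215),(349,215),(280,172),(347,172)],float)
q=np.array([w10.at_z(u,v,.0875) for u,v in pts])[:,:2]
M=np.c_[2*q,np.ones(len(q))];s=np.linalg.lstsq(M,(q**2).sum(1),rcond=None)[0];print('disc',s[:2],np.sqrt(s[2]+s[0]**2+s[1]**2))
E
```

```text
[ 504.7 -134.   103.5] [0.4 0.4]
[ 499.6 -122.2  114.3] [0.2 0.2]
[ 561.3 -121.   106.7] [0.1 0.1]
[ 552.9 -110.2  120.8] [0.4 0.4]
c [ 0.52959436 -0.12185829  0.11132303]
[[502.9, -133.4, 112.0], [499.7, -122.2, 112.0], [559.4, -120.9, 112.0], [556.2, -110.2, 112.0]] [ 0.52955796 -0.12166662  0.112     ] 0.057733296701566135 -167.7785722131494
[[503.4, -134.4, 112.0], [500.1, -122.1, 112.0], [559.2, -121.5, 112.0], [555.9, -108.9, 112.0]] [ 0.52967041 -0.12172818  0.112     ] 0.05734708767014066 -166.83943762533124
disc [ 0.53062784 -0.1211377 ] 0.04031225112884773
```

>>> send_rows --rows '[0,-1,-25,0,0,-2,0.5,0,-1,-25,0,0,-2,0.5,0,0,-25,0,0,0,0.5,0,0,-22,0,0,0,0.5,0,0,-14,0,0,0,0.5,0,0,0,0,0,0,0.5,0,0,0,0,0,0,0,0,0,0,0,0,0,0]'

```text
time: 14.95
tool_pos: [0.5309, -0.122, 0.0908]
ee_rot: [3.14, 0.001, 1.792]
wrist_force: [0.7, -0.1, -0.3]
width: 0.0302
```

>>> send_rows --rows '[0,0,0,0,0,0,0,0,0,0,0,0,0,0,0,0,0,0,0,0,0,0,0,6,0,0,0,0,0,0,12,0,0,0,0,0,0,12,0,0,0,0,0,0,0,0,0,0,0,0,0,0,0,0,0,0]'

```text
time: 15.95
tool_pos: [0.53, -0.1217, 0.1195]
ee_rot: [3.142, -0.0, 1.792]
wrist_force: [-1.1, 1.0, -0.8]
width: 0.0138
```

>>> send_rows --rows '[0,0,16,0,0,0,0,0,0,25,0,0,0,0,0,0,25,0,0,0,0,-1,26,0,0,0,-6.4,0,-1,32,0,0,0,-6.4,0,-2,32,0,0,0,-6.4,0,-2,31,0,0,0,-6.4,0,-2,30,0,0,0,-6.4,0]'

```text
time: 16.95
tool_pos: [0.5221, 0.0303, 0.1865]
ee_rot: [3.141, -0.0, 1.23]
wrist_force: [0.6, -0.0, -0.4]
width: 0.0138
```

```bash
python3 - <<'E'
from h import *
from bench import *
take('sc11','scene');take('w11','wrist');take('tp11','top')
o=get_obs();print(o['tool_pos'],o['ee_rot'],o['width'])
cv2.imwrite('pics/w11.png',crop('w11',210,120,210,140,3.8.__int__()))
cv2.imwrite('pics/sc11.png',crop('sc11',300,130,150,110,5))
E
```

```text
[0.52213322 0.03015489 0.18633831] [ 3.14062037e+00 -1.72552908e-05  1.23706762e+00] 0.013779202304171312
```

View pics/w11.png

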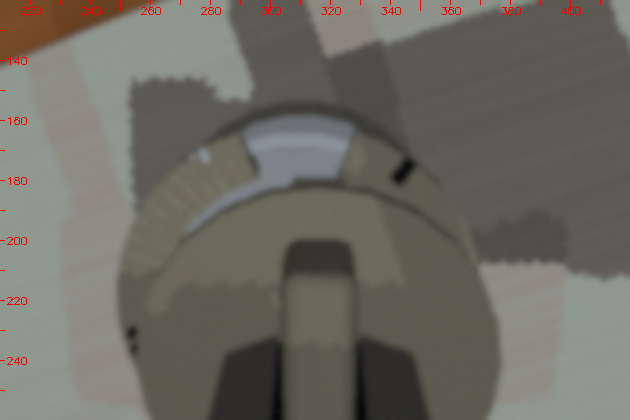

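View pics/sc11.png

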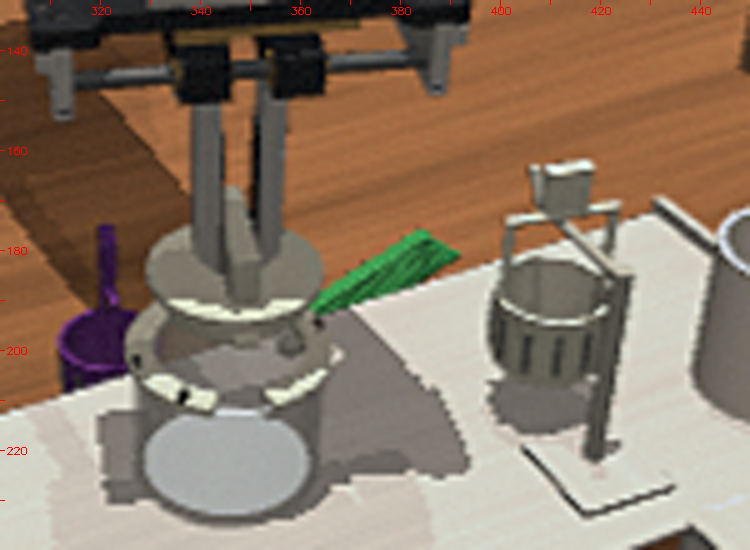

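```bash
python3 - <<'E'
from h import *
c=load('w11')[0]
import pickle
def P(a,r,th,z=.1383):
    t=np.radians(-19.3+a);return [.5225+r*np.cos(t),.0295+r*np.sin(t),z]
print('ribA',c.proj(P(144,.045)),'dotB',c.proj(P(102+0,.045)),c.proj(P(-78,.045)))
def L(x,y):
    t=np.radians(-19.3);return [.5225+x*np.cos(t)-y*np.sin(t),.0295+x*np.sin(t)+y*np.cos(t),.1383]
for s in(-1,1):
  for r in (.0335,.047): print(r,s,c.proj(L(-r,s*.010)))
# lid bar far end top predicted at z
E
python3 - <<'E'
import sys;sys.path.insert(0,'.')
import os;os.chdir('.')
from h import *
cv2.imwrite('pics/w11b.png',crop('w11',240,150,130,70,6))
E
```

```text
Traceback (most recent call last):
TypeError: P() missing 1 required positional argument: 'th'
```

View pics/w11b.png

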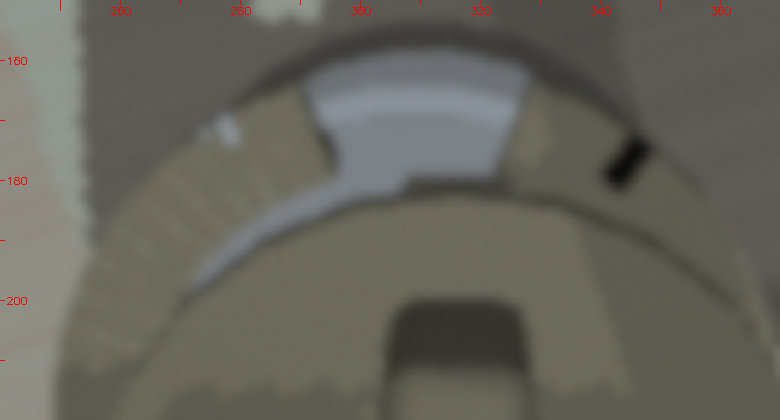

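```bash
python3 - <<'E'
from h import *
from bench import *
import pickle
c=load('w11')[0]; print(pickle.load(open('pics/w11.pkl','rb'))[1]['ee_rot'],pickle.load(open('pics/w11.pkl','rb'))[1]['tool_pos'])
o=get_obs();print(o['tool_pos'],o['ee_rot'],o['joint_positions'])
def P(a,r,z=.1383):
    t=np.radians(-19.3+a);return [.5225+r*np.cos(t),.0295+r*np.sin(t),z]
print('ribA',c.proj(P(144,.045)),'dotB',c.proj(P(-78,.045)))
def L(x,y,z=.1383,o=(.5225,.0295),a=-19.3):
    t=np.radians(a);return [o[0]+x*np.cos(t)-y*np.sin(t),o[1]+x*np.sin(t)+y*np.cos(t),z]
for s in(-1,1):
  for r in (.0335,.047): print(r,s,c.proj(L(-r,s*.010)))
y=np.degrees(1.237)-90
for s in (-1,1): print('lug',c.proj(L(-.0385,s*.006,.168,(.5221,.0301),y)),'bar',c.proj(L(-.030,s*.007,.2070,(.5221,.0301),y)))
E
```

```text
[-3.14102444 -0.00373172  1.23071254] [0.52168818 0.03382245 0.18651507]
[0.52213322 0.03015489 0.18633831] [ 3.14062037e+00 -1.72552908e-05  1.23706762e+00] [-5.05723037e-02  3.08600350e-02  1.46779489e+00 -2.55723464e-04
  1.64199934e+00 -1.28765823e+00]
ribA [[344.15177698 176.9732826 ]] dotB [[254.62718636 233.54640695]]
0.0335 -1 [[295.63105415 180.89555939]]
0.047 -1 [[295.31434654 163.18453791]]
0.0335 1 [[322.24939511 180.77278249]]
0.047 1 [[322.28208973 163.04191841]]
lug [[299.37504396 182.656641  ]] bar [[294.47012079 214.44759614]]
lug [[317.73052022 182.51773328]] bar [[320.36930047 214.28985837]]
```

```bash
python3 - <<'E'
from h import *
from bench import *
c=take('w12','wrist');o=pickle.load(open('pics/w12.pkl','rb'))[1];print(o['tool_pos'],o['ee_rot'])
cv2.imwrite('pics/w12.png',crop('w12',240,150,130,100,6))
def L(x,y,z=.1383,o=(.5225,.0295),a=-19.3):
    t=np.radians(a);return [o[0]+x*np.cos(t)-y*np.sin(t),o[1]+x*np.sin(t)+y*np.cos(t),z]
for s in(-1,1):
  for r in (.0335,.047): print(r,s,c.proj(L(-r,s*.010)))
y=np.degrees(o['ee_rot'][2])-90;p=o['tool_pos'][:2]
for s in (-1,1): print('lug',c.proj(L(-.0385,s*.006,.168,p,y)),'bar',c.proj(L(-.030,s*.007,.2080,p,y)))
E
```

```text
[0.52213322 0.03015489 0.18633831] [ 3.14062037e+00 -1.72552908e-05  1.23706762e+00]
0.0335 -1 [[300.49900723 178.60838743]]
0.047 -1 [[300.36410463 160.82548498]]
0.0335 1 [[327.19836902 178.68971137]]
0.047 1 [[327.41022231 160.90302298]]
lug [[304.96528669 180.17408768]] bar [[300.75075198 212.26994153]]
lug [[323.3857752  180.17532403]] bar [[326.92377783 212.28075936]]
```

View pics/w12.png

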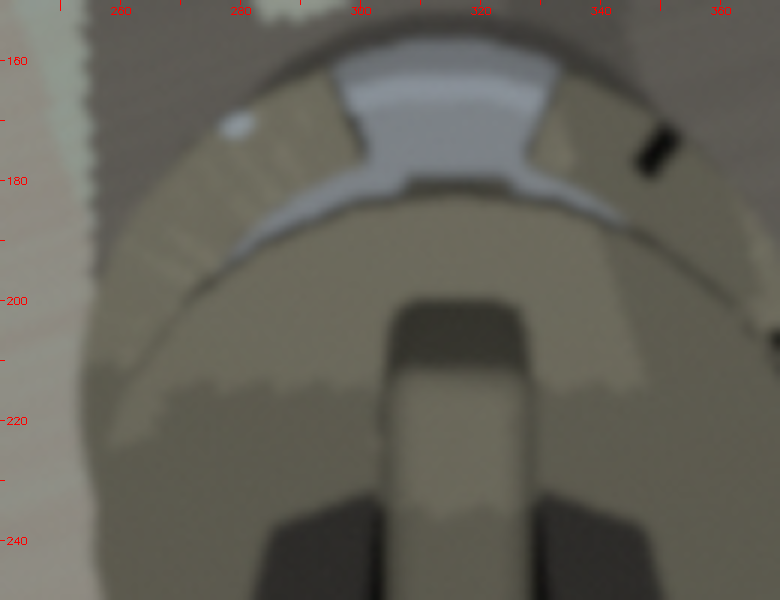

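>>> send_rows --rows '[0.3,-0.7,-10,0,0,-0.2,0,0,0,-8,0,0,0,0,0,0,-6,0,0,0,0,0,0,-4,0,0,0,0,0,0,-3,0,0,0,0,0,0,-3,0,0,0,0,0,0,-2,0,0,0,0,0,0,0,0,0,0,0]'

```text
time: 18.15
tool_pos: [0.5223, 0.0287, 0.1494]
ee_rot: [-3.141, -0.0, 1.23]
wrist_force: [-0.2, -0.2, -0.7]
width: 0.0136
```

>>> send_rows --rows '[0,0.3,-1,0,0,0,0,0,0,0,0,0,0,0,0,0,-0.7,0,0,0,0,0,0,0,0,0,0,0,0,0,-0.5,0,0,0,0,0,0,0,0,0,0,0,0,0,0,0,0,0,0,0,0,0,0,0,0,0]'

```text
time: 19.15
tool_pos: [0.5227, 0.0288, 0.148]
ee_rot: [3.14, -0.0, 1.23]
wrist_force: [-0.3, -0.5, 4.6]
width: 0.0138
```

```bash
python3 - <<'E'
from h import *
from bench import *
take('sc13','scene');take('w13','wrist')
o=get_obs();print(o['tool_pos'],o['ee_rot'],o['wrist_force'],o['wrist_torque'])
cv2.imwrite('pics/sc13.png',crop('sc13',315,150,80,80,8))
E
```

```text
[0.52271153 0.0287901  0.14805349] [ 3.14035337e+00 -3.19923960e-04  1.23007978e+00] [-0.84060852 -0.73409232  4.6202037 ] [-0.09225245  0.0120999  -0.01798696]
```

View pics/sc13.png

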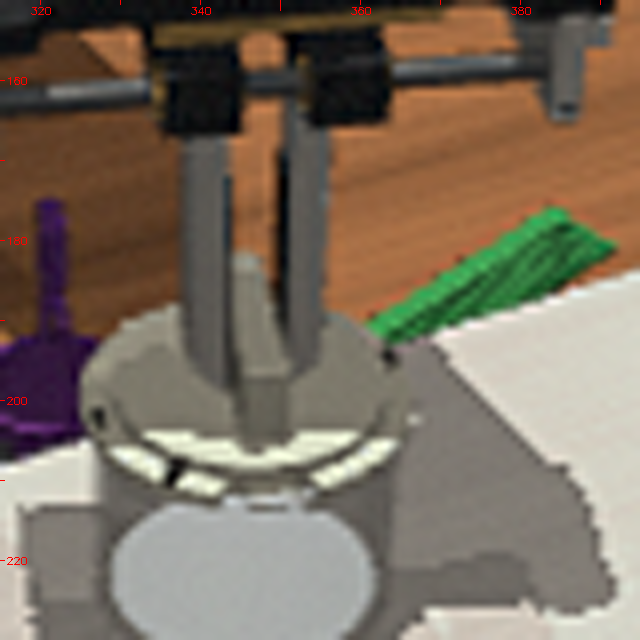

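>>> send_rows --rows '[0,0.4,0,0,0,-3,0,0,0,0,0,0,-4,0,0,0,0,0,0,-5,0,0,0,0,0,0,-5,0,0,0,0,0,0,-5,0,0,0,0,0,0,-5,0,0,0,0,0,0,-4,0,0,0,0,0,0,0,0]'

```text
time: 20.25
tool_pos: [0.523, 0.0289, 0.1481]
ee_rot: [3.14, -0.001, 0.688]
wrist_force: [-0.2, -0.9, 5.2]
width: 0.0136
```

```bash
python3 - <<'E'
from h import *
from bench import *
take('sc14','scene');take('w14','wrist')
o=get_obs();print(o['tool_pos'],o['ee_rot'],o['wrist_force'],o['wrist_torque'],o['width'])
cv2.imwrite('pics/sc14.png',crop('sc14',315,150,80,80,8))
cv2.imwrite('pics/w14.png',crop('w14',240,130,160,120,5))
E
```

```text
[0.52300951 0.02891484 0.14804118] [ 3.13988339e+00 -1.13493791e-03  6.88764036e-01] [ 0.31682269 -1.40553244  5.50536591] [-0.2697521  -0.15357577 -0.06971292] 0.013603525253994012
```

View pics/sc14.png

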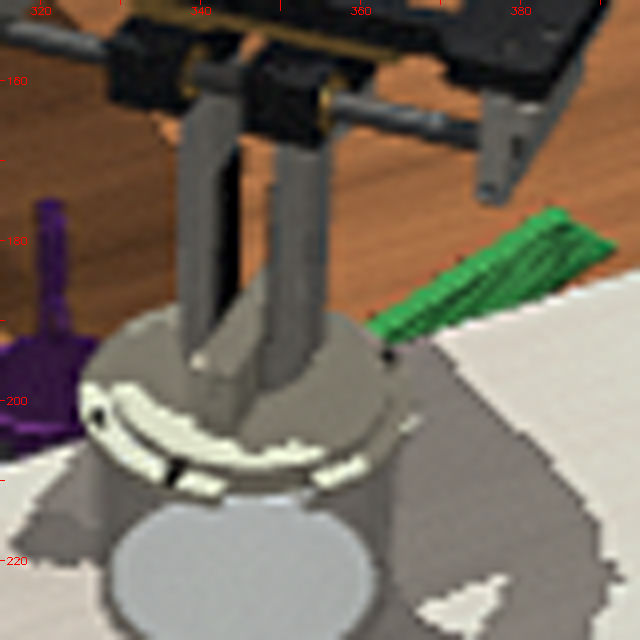

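View pics/w14.png

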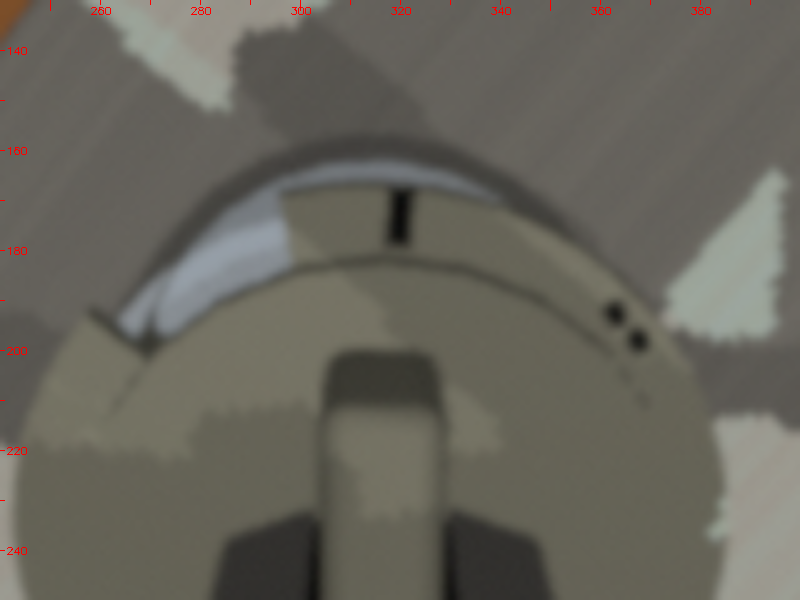

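>>> send_rows --rows '[0,0,0,0,0,-2,0,0,0,0,0,0,-1.5,0,0,0,0,0,0,-0.8,0,0,0,0,0,0,0,0,0,0,0,0,0,0,0,0,0,0,0,0,0,0,0,0,0,0,0,0,0,0,0,0,0,0,0,0]'

```text
time: 21.35
tool_pos: [0.5228, 0.0288, 0.1481]
ee_rot: [3.14, -0.001, 0.614]
wrist_force: [-0.3, -1.5, 5.9]
width: 0.0141
```

```bash
python3 - <<'E'
from h import *
from bench import *
c=take('w15','wrist')
o=get_obs();print(o['tool_pos'],o['ee_rot'],o['wrist_force'],o['wrist_torque'],o['width'])
cv2.imwrite('pics/w15.png',crop('w15',240,130,160,120,5))
y=np.degrees(o['ee_rot'][2]);print('bar',y-90)
a=np.radians(y-90)
for z,r in((.138,.045),(.168,.03)):print(c.proj([.5225-r*np.cos(a),.0295-r*np.sin(a),z]))
b=np.radians(-19.3-36);print('rib pred',c.proj([.5225-.045*np.cos(b),.0295-.045*np.sin(b),.1383]))
E
```

```text
[0.52275422 0.02881469 0.14803345] [ 3.14004819e+00 -5.67920155e-04  6.14273612e-01] [-1.66541501 -1.36090157  5.4750662 ] [-0.31285102  0.03422101  0.08442895] 0.014127738881684377
bar -54.80471453850091
[[314.86271631 172.70089934]]
[[314.78266874 211.04319032]]
rib pred [[315.49013499 172.79930251]]
```

View pics/w15.png

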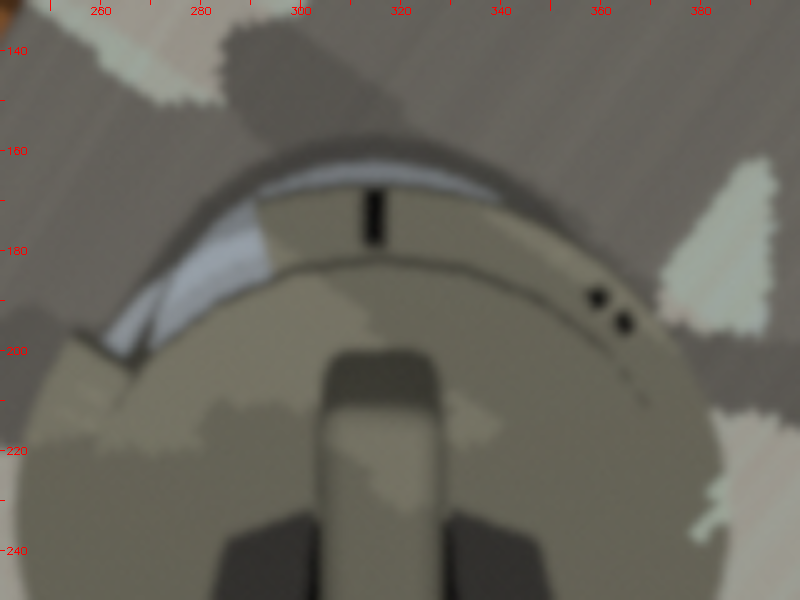

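```bash
python3 - <<'E'
from h import *
take('sc16','scene')
cv2.imwrite('pics/sc16.png',crop('sc16',290,130,200,140,4))
E
```

```text
(no output)
```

View pics/sc16.png

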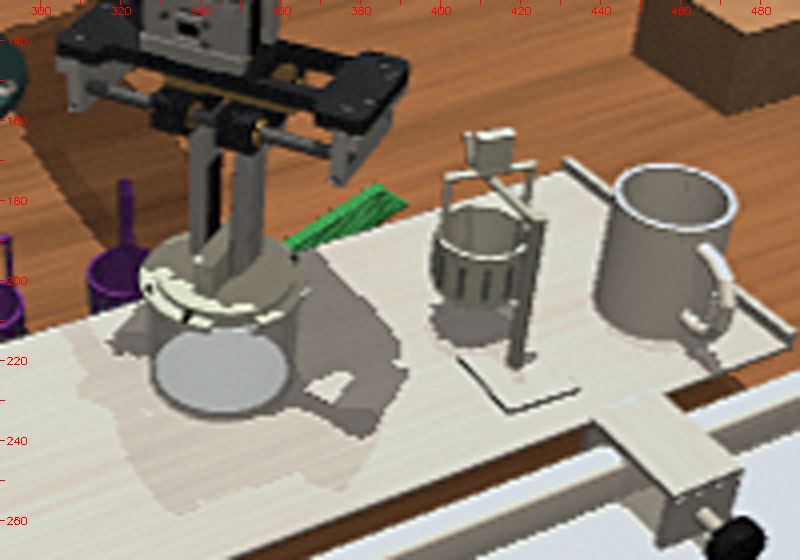

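The basket hangs on the hook (loop bar at about col 412, row 173), and the lid is flat on the collar with its bar in line with the rib at (330,210). I'm handing the job in.

```bash
python3 -c "
from bench import *
print(close_job())"
```

```text
the job is handed in; nothing more can be done
None
```

I lifted the basket out of the cup and hung it by its loop on the hook. Then I put the lid on through the gaps, turned it clockwise to the ribs, and handed the job in at about 21.5 s, still gripping the bar.

**Basket:** the last scene picture shows it still hanging on the wire. I released it about 5–6 mm to the post side of the seat, inside the good range.

**Lid height:** it came to rest with the tool at z = 0.148 m, the height I worked out for the disc flat on the collar. A steady push of about 5.5 N holds it there.

**Lid turn:** the bar stands at −54.8°, and the ribs measured −55.3°, so by the numbers it is 0.5° short. The last wrist picture instead puts the bar about 1 px (roughly 1°) past the rib. The two checks disagree slightly, but both are well short of the catch at 47°.

**Bystanders:** I never moved near the mug, jar, comb or scraper closely enough to touch them. The last picture I viewed shows the mug and comb. I did not look at the jar and scraper again at the end.

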